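Pop and open the ultrasonic jewellery cleaner

ROBOT

A 6-joint arm with a two-finger parallel gripper is mounted at the origin on the work surface. World frame = base frame: x ahead of the robot, y to its left, z up, the work surface at z = 0. Lengths are in mm, angles in rad, forces in N, time in s.
With the tool pointing down it reaches from about 300 to 775 mm from the base axis. Payload 14.6 kg.
Tool frame: the origin (TCP) lies between the finger pads; the fingertips stand 8 mm ahead of it and the grasp point (between the pads) lies 11 mm behind it; z points along the fingers, y is the direction in which the jaws open and shut (so a half turn about z gives the same grasp; the last joint's range is limited). The gripper opens to 94 mm and grips with 3 to 60 N. Pads are 16 mm wide; open, the fingers measure 119 mm over their backs; the gripper's body (75 mm by 177 mm) begins 78 mm behind the grasp point.
Start: joints at [-1.292, 0.3, 1.521, -0, 1.321, -0.067], TCP at [186.415, -517.435, 213.446] pointing down, gripper open.
Joint ranges: [-3.03, 3.03], [-0.79, 2.21], [0.23, 2.52], [-1.04, 4.18], [0, 3.07], [-2.55, 2.55]. Speed limits (rad/s): [2.22, 2.22, 2.57, 3.14, 3.14, 3.14].

INTERFACE

Orientations are given as [roll, pitch, yaw] about the fixed x, y, z axes, in that order (R = Rz(yaw) Ry(pitch) Rx(roll)).
In Python, from cell import manip gives the robot as it stands. The module is installed in compiled form; this text tells all that it offers.
- The arm moves only by the tool send_rows, never from a script. Its argument "series" is a list that holds one entry, the list of rows, each a list of 5 numbers: the opening, from 0 (shut) to 1 (fully open), then the shift along the tool's x, y, z in mm, then the turn about the tool's z in degrees. In form: [[[gripper, dx, dy, dz, roll], ...]]. A call has 1 to 10 rows; each row is the pose to reach, as a shift and turn from the pose commanded when the call began, along the tool's axes at that moment; what a row does not reach only later rows make up. A row lasts 1/10 s, in which the tool goes at most 50 mm and 8.59 degrees, less where a joint would pass 70% of its speed; a pose out of reach is approached as far as the arm can. A call with a gripper value outside its range is refused whole. The fingers move at their own pace and stop on an object; "newtons" is the grip in N (left out, the last holds). Time passes only in rows, so rows that repeat a pose let the fingers close. It gives the time, the measured TCP pose, the force and the opening at its end, in the units of the state.
- manip.read_state(): the state, without advancing time (a new reading comes with each control period).
- manip.camera(name): name is "side" or "top"; returns a dict with "img" (400x640x3 uint8, red, green, blue), "vfov" (degrees; the focal length in pixels is half the picture's height over the tangent of half this angle, whatever the lens; pixels are square), "cx", "cy" (the principal point, pixels), "pose" (4x4, takes a point from camera to world coordinates). Camera axes: x right, y down, z forward; pixel columns grow to the right and rows downward; lengths in mm; the calibration is good to about 2 mm. A picture is of the moment at which its call begins. There is no depth.
- manip.sign_off(): hands the job in, once; it reports no verdict.
Trained networks look in a picture, given as the dict that the camera call returned (one of the last four; its "shot" number tells which), for a name from the list of things; names that differ only in an ending like _2 or _b are one class to them, and where a whole thing is asked for, a point or a joint stands for the part that bears it (a point fixed in the world has none). Each returns a list of dicts, best first, with "conf" (0 to 1); they miss things now and then, are a little off and sometimes report something else, mostly with a low value. They report only what shows in the picture. A call takes as long as a camera call.
- manip.find_in(target, picture): "rect" ([left, top, width, height] in pixels, round what is visible of it).
- manip.silhouettes(target, picture): "pixels" (400x640 bool, what is visible of it) and "rect" ([left, top, width, height] in pixels, round what is visible of it).
The state is a dict: "clock": time; "joints": joint angles; "qd": joint speeds; "effort": joint torques, N m; "eef_pos": TCP position; "eef_rot": TCP orientation; "wrist_force": force on the tool from outside, world axes, zero at the start; "moment": the same for the moment, N m; "finger_gap": finger opening in mm.
Only numpy, scipy, OpenCV 4.12 (cv2) and the standard library are available. Lean on these libraries where they do the work, as an engineer would, in place of code of your own. Each camera call takes 0.05 s, during which the arm holds its last target. There are 200 camera calls.

TASK

Open the ultrasonic cleaner on the jeweller's bench: press down the orange release tab on its front so that the blue lid springs up by itself, then push the lid with the fingers over past upright until it rests fully open against its stop, and move clear. Do not lift, tip or shove the cleaner along the bench, and leave the other things where they are.

Things in the scene. Friction and masses are not known exactly. Their poses are not given: they have to be found in the camera images.
- cleaner: ultrasonic jewellery cleaner: white box, 160 mm deep (its x), 170 mm wide (its y), 85 mm high, 2.5 kg, loose on the bench. Origin under its centre; x points from its front (orange tab) to its back (hinge), z up. It carries the lid and the tab. It must stay where it is
- release_tab (a joint): angle of the orange release tab, a rocker: 0 at rest, 0.45 pressed fully down; springs back. Its axis lies along cleaner y at cleaner x = -100, z = 78 mm. Frees the lid at about 0.25 (4 N on the pad; 5 N fully down). Its hook, 4 mm thick, stands at the pad's inner end (x = -102 to -98, up to z = 106 mm) and tips 8 mm towards the pad's free end as the pad goes down: leave it room
- tab_pad (a point): the point to press: top face of the tab's pad, 30 mm out from the tab's axis (cleaner x = -130, z = 80.5 mm at rest). The pad is a plate 36 mm wide (y), 5 mm thick, from cleaner x = -142 to -102 mm. Axes parallel to the cleaner's at rest
- lid (a joint): angle of the blue lid: 0 shut and latched, up to 1.8 (back against its stop). Once freed, spring pins lift it within a second to about 0.6 and no further; it is damped and light (under 2 N at the front edge). Let go early it sinks back to about 0.6; near upright (1.45 to 1.6) it may stand still; past about 1.65 it falls back to its stop and stays
- lid_hinge (a point): middle of the lid's hinge line (cleaner x = 78, z = 87 mm), in the plane of the lid's underside. Axes turn with the lid: x away from the front edge, y along the hinge, z out of the lid's top. The lid, 10 mm thick and 164 mm wide, reaches 155 mm from the hinge along -x
- lid_edge (a point): end of the lid's front lip (a tongue 40 mm wide, 4 mm thick, standing 15 mm beyond the lid's front edge), at mid width, 170 mm from the hinge line, 2 mm above the plane of the lid's underside. Axes as lid_hinge. 89 mm above the bench when shut, about 185 mm when the lid has sprung up
- pickle_cup: copper cup, 64 mm across and 55 mm high, standing beside the cleaner; origin under its centre. A bystander
- brush: brush about 160 mm long with a yellow handle, lying beside the cleaner on the other side from the cup; origin under its middle. A bystander
- flux_dish: terracotta-coloured bowl, 100 mm across, 28 mm high; origin under its centre. A bystander
- water_bottle: clear bottle with a blue cap, 64 mm across, 170 mm high; origin under its centre. A bystander
- wire_coil: flat ring of aluminium wire, 90 mm across, 12 mm high; origin under its centre. A bystander
- ring_cone: wooden ring cone on a round foot 64 mm across, 112 mm high; origin under its centre. A bystander
- pliers: pliers with red handles lying flat, 150 mm long, 14 mm high; origin under the middle. A bystander

How it is judged (in metres and radians):
On the way, in this order (a step that is already met when the one before it is completed fails the run):
1. the release tab is pressed down by the fingers far enough to free the lid (value of joint release_tab above 0.2 rad and contact force between the fingers and release_tab above 0.3 N), for 0.02 s.
2. the lid springs up by itself, the robot not touching it (value of joint lid above 0.45 rad and contact force between each of the arm, the fingers and lid below 0.1 N), for 0.1 s.
3. the fingers push the lid upright (value of joint lid above 1.3 rad and contact force between the fingers and lid above 0.1 N), for 0.02 s.
At the end, for the whole second after the job is handed in: The lid stands fully open (joint above 1.68 rad) and at rest, the release tab is back up, the cleaner is within 30 mm of where it stood and level, every bystander is within 30 mm of where it stood (value of joint lid above 1.68 rad and velocity of joint lid between -0.1 and 0.1 rad/s and value of joint release_tab below 0.06 rad and distance of each of cleaner, pickle_cup, brush, flux_dish, water_bottle, wire_coil, ring_cone, pliers from where it was at the start of the episode below 0.03 m and angle between cleaner's own z axis and vertical below 0.06 rad and linear speed of cleaner below 0.02 m/s); the robot touches nothing.
It fails at once if the cleaner is lifted, tipped or shoved along the bench (more than 30 mm or 0.2 rad) (distance of cleaner from where it was at the start of the episode above 0.03 m or angle between cleaner's own z axis and vertical above 0.2 rad or height (world z) of cleaner above 0.015 m).
It fails at once if another thing on the bench is moved by more than 30 mm (distance of any of pickle_cup, brush, flux_dish, water_bottle, wire_coil, ring_cone, pliers from where it was at the start of the episode above 0.03 m).
It also fails if it takes over 48 s, if anything falls off the work surface, if the arm or the gripper's body presses on something with over 40 N, if the wrist force passes 120 N, or if a joint passes its speed limit or range.

## Working session

There is one attempt and no reset: what is moved stays moved. The work goes in short steps, Python scripts to look and compute and a tool call to move; the robot and the scene stay as the last step left them, time stands still between calls to the robot, and variables do not carry over. Pictures are saved under pics/ and viewed, about 8 in all and at most 12, crops included, and the job is handed in when it is done.

Besides the shell and the picture viewer there is one more tool, called after "Emit:" by a JSON object that holds its "api" and its "payload". send_rows: Moves the arm, as the interface text tells. Its arguments: {"type":"object","properties":{"series":{"type":"array"},"newtons":{"type":"number"}},"required":["series"]}

```bash
mkdir -p pics
cat > h.py <<'E'
import numpy as np, cv2
from cell import manip
def ray(c,u,v):
    f=200/np.tan(np.radians(c["vfov"]/2)); P=np.array(c["pose"])
    d=P[:3,:3]@np.array([(u-c["cx"])/f,(v-c["cy"])/f,1]); return P[:3,3],d
def atz(c,u,v,z):
    o,d=ray(c,u,v); return o+d*(z-o[2])/d[2]
def proj(c,p):
    f=200/np.tan(np.radians(c["vfov"]/2)); P=np.array(c["pose"])
    q=P[:3,:3].T@(np.array(p,float)-P[:3,3]); return q[:2]/q[2]*f+[c["cx"],c["cy"]]
def save(c,n): cv2.imwrite(f"pics/{n}.png",c["img"][:,:,::-1])
E
python3 - <<'E'
from h import *
for n in("top","side"):
    c=manip.camera(n); save(c,n+"0"); print(n,c["vfov"],c["cx"],c["cy"],np.round(c["pose"],3).tolist())
    for t in("cleaner","tab_pad","lid_hinge","pickle_cup","brush","water_bottle","ring_cone","flux_dish","wire_coil","pliers"):
        r=manip.silhouettes(t,c)
        for x in r[:2]:
            ys,xs=np.nonzero(x["pixels"]); m=cv2.minAreaRect(np.c_[xs,ys].astype(np.float32))
            print(t,round(x["conf"],2),np.round(x["rect"]),len(xs),np.round(np.concatenate([[xs.mean(),ys.mean()],m[0],m[1],[m[2]]]),1), np.round(atz(c,xs.mean(),ys.mean(),80 if t in("cleaner","tab_pad","lid_hinge") else 10)))
print(manip.read_state())
E
```

```text
top 47.70474787852813 320.6751452190376 197.59746226917 [[-0.026, -0.998, 0.062, 466.617], [-1.0, 0.027, 0.012, -31.199], [-0.014, -0.062, -0.998, 1670.316], [0.0, 0.0, 0.0, 1.0]]
cleaner 0.75 [289. 171.  20.  18.] 226 [299.1 178.9 299.  179.   16.   16.   90. ] [634.  63.  80.]
cleaner 0.64 [320. 160.  49.  65.] 2538 [342.7 187.2 343.1 192.4  65.3  49.   87.8] [600. -90.  80.]
tab_pad 0.54 [340. 213.  11.  15.] 142 [345.1 218.  345.1 217.6  14.1  10.5  80.5] [492. -95.  80.]
lid_hinge 0.71 [320. 164.  47.  48.] 2045 [342.5 185.8 342.8 186.9  47.4  47.   84.8] [605. -90.  80.]
lid_hinge 0.32 [290. 172.  17.  16.] 244 [299.8 179.6 300.  179.5  17.   16.5  63.4] [632.  61.  80.]
pickle_cup 0.48 [290. 172.  18.  20.] 229 [299.2 179.5 299.3 179.6  15.7  17.   63.4] [639.  67.  10.]
brush 0.94 [372. 164.  22.  40.] 439 [383.8 179.3 384.8 182.7  44.9  13.3  73.3] [ 631. -245.   10.]
brush 0.58 [320. 162.  47.  47.] 1997 [343.3 185.6 343.5 186.2  45.9  46.4  87.8] [612. -95.  10.]
water_bottle 0.57 [434. 178.  24.  18.] 379 [444.1 187.3 444.  187.   18.   24.   90. ] [ 596. -464.   10.]
rin
[... 1702 characters left out ...]
[788. -31.  10.]
{'clock': 1.1, 'joints': array([-1.29160035e+00,  2.99919178e-01,  1.52101106e+00, -7.44401039e-07,
        1.32068767e+00, -6.65985578e-02]), 'qd': array([-9.62391495e-04,  8.10362080e-05, -6.36970089e-05, -6.85021757e-04,
        1.29808154e-03,  1.17536994e-03]), 'effort': array([ 5.20334252e-04, -5.31671369e+01, -3.52915156e+01,  7.08482391e-02,
        2.12562393e-02, -4.95399843e-05]), 'eef_pos': array([ 186.41406919, -517.43352389,  213.4303724 ]), 'eef_rot': array([-3.14156740e+00, -9.61445265e-07,  3.45794724e-01]), 'wrist_force': array([ 0.29548051, -0.07409516,  0.32561688]), 'moment': array([-0.02549867,  0.01579516,  0.05135006]), 'finger_gap': 94.2209441537867}
```

Run:
```python
import cv2,numpy as np
a=cv2.imread("pics/top0.png")[145:240,270:400]; b=cv2.imread("pics/side0.png")[145:240,260:390]
cv2.imwrite("pics/v1.png",np.vstack([cv2.resize(x,None,fx=3,fy=3,interpolation=cv2.INTER_CUBIC) if 0 else cv2.resize(x,(400,292),interpolation=cv2.INTER_CUBIC) for x in(a,b)]))
```

```text
(no output)
```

View pics/v1.png

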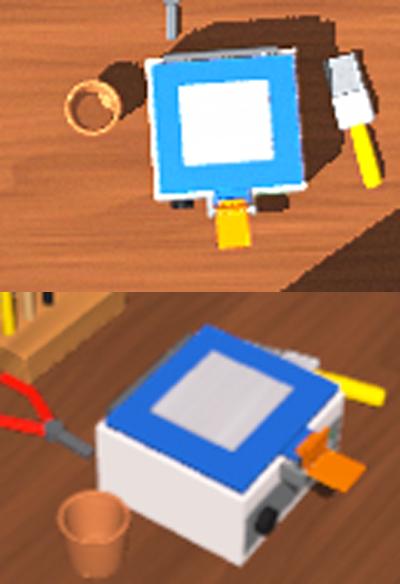

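Run:
```python
import cv2,numpy as np
from h import *
from scipy.optimize import least_squares
# blue lid corners + orange from color
cs={n:manip.camera(n) for n in("top","side")}
obs=[]
for n,c in cs.items():
    hsv=cv2.cvtColor(c["img"],cv2.COLOR_RGB2HSV)
    roi=np.zeros((400,640),np.uint8); roi[150:235,280:378]=1
    o=cv2.inRange(hsv,(5,140,120),(20,255,255))*roi
    b=cv2.inRange(hsv,(95,90,50),(130,255,255))*roi
    for nm,m in(("orange",o),("blue",b)):
        k,l,s,ce=cv2.connectedComponentsWithStats(m)
        for i in range(1,k):
            if s[i,4]>8: print(n,nm,s[i],np.round(ce[i],1), np.round(atz(c,*ce[i],97 if nm=="blue" else 82)))
    m=(b>0).astype(np.uint8); k,l,s,ce=cv2.connectedComponentsWithStats(m); i=1+s[1:,4].argmax()
    ys,xs=np.nonzero(l==i); r=cv2.minAreaRect(np.c_[xs,ys].astype(np.float32)); print(n,"lid rect",r)
    if n=="top":
        print([np.round(atz(c,*p,97)) for p in cv2.boxPoints(r)])
```

```text
top orange [ 280  150   98   85 4575] [314.1 199.9] [558.  12.  82.]
top blue [ 319  163   50   49 1250] [343.7 186. ] [603. -93.  97.]
top lid rect ((343.5440979003906, 187.07351684570312), (47.1683464050293, 46.47807693481445), 85.60128784179688)
[array([678.,  -7.,  97.]), array([ 686., -170.,   97.]), array([ 521., -177.,   97.]), array([513., -16.,  97.])]
side orange [ 280  150   98   45 1712] [321.3 162.3] [ 687. -146.   82.]
side orange [ 339  179   39   56 1064] [364.9 214.4] [469. -51.  82.]
side orange [280 195  40  40 881] [293.9 220.6] [602.  82.  82.]
side orange [318 229  19   6  69] [326.1 232.3] [512.  62.  82.]
side blue [ 294  156   76   54 1478] [332.5 183.4] [598. -81.  97.]
side lid rect ((331.3000183105469, 181.39999389648438), (62.60989761352539, 45.16857147216797), 26.56505012512207)
```

```bash
cat >> h.py <<'E'
def W(q,p):
    x,y,a=q; c,s=np.cos(a),np.sin(a); return [x+c*p[0]-s*p[1],y+s*p[0]+c*p[1],p[2]]
E
python3 - <<'E'
from h import *
from scipy.optimize import least_squares
C=[(78,82,97),(78,-82,97),(-77,-82,97),(-77,82,97),(-142,18,80.5),(-142,-18,80.5)]
T=[(147,62),(296,51),(305,187),(155,198),(218,247),(250,247)]
S=[(105,425),(208,325),(343,388),(243,493),(348,492),(365,464)]
t=manip.camera("top"); s=manip.camera("side")
def uv(p,off): return np.array([p[0]/3.077+off,(p[1]-(292 if off==260 else 0))/3.074+145])
def res(q): return np.concatenate([proj(c,W(q,p))-uv(m,o) for c,M,o in((t,T,270),(s,S,260)) for p,m in zip(C,M)])
r=least_squares(res,[600,-93,.05],loss="soft_l1"); print(r.x,np.round(res(r.x).reshape(-1,2),1).tolist())
q=r.x; np.save("q.npy",q); st=manip.read_state()
for p in [(-132,0,80.5),(-92,0,89),(78,0,87)]: print(np.round(W(q,p)))
tcp=st["eef_pos"]; y=st["eef_rot"][2]; d=np.array(W(q,(-132,0,0)))-tcp
print("tool dx,dy", d[0]*np.cos(y)+d[1]*np.sin(y), d[0]*np.sin(y)-d[1]*np.cos(y), "roll", np.degrees(y-q[2]),st["clock"])
E
```

```text
[ 6.04227255e+02 -9.08856753e+01  4.30030827e-02] [[0.3, 0.0], [-1.3, 0.3], [-0.9, 0.2], [0.8, -0.1], [-0.1, 1.4], [-0.3, 0.7], [-1.4, -2.7], [-1.1, -1.2], [0.0, -0.9], [0.6, -0.9], [-0.3, -0.1], [0.9, 1.2]]
[472. -97.  80.]
[512. -95.  89.]
[682. -88.  87.]
tool dx,dy 411.65711981382685 -299.05098920484784 roll 17.347743198992767 1.3
```

Emit:
{"api": "send_rows", "payload": {"series": [[[0,41,-30,0,2],[0,82,-60,0,4],[0,123,-90,0,6],[0,165,-120,0,8],[0,206,-150,0,10],[0,247,-179,0,12],[0,288,-209,0,14],[0,329,-239,0,16],[0,370,-269,0,17.3],[0,400,-292,0,17.3]]], "newtons": 10}}

```text
clock: 2.3
eef_pos: [464.7, -105.0, 213.7]
eef_rot: [3.141, -0.001, 0.043]
wrist_force: [0.6, -1.3, 0.1]
finger_gap: 17.4
```

```bash
cat > w.py <<'E'
from h import *
q=np.load("q.npy"); s=manip.read_state(); d=s["eef_pos"]-[q[0],q[1],0]; a=q[2]
print("clk",round(s["clock"],2),"tcp in cleaner",np.round([d[0]*np.cos(a)+d[1]*np.sin(a),-d[0]*np.sin(a)+d[1]*np.cos(a),d[2]],1),"yaw err deg",round(np.degrees(s["eef_rot"][2]-a),1),"F",np.round(s["wrist_force"],1),"gap",round(s["finger_gap"],1),"q",np.round(s["joints"],2))
E
python3 w.py
```

```text
clk 2.3 tcp in cleaner [-140.    -8.1  213.7] yaw err deg 0.0 F [ 0.6 -1.3  0.1] gap 17.4 q [-0.3   0.13  1.72  0.    1.28  1.23]
```

Emit:
{"api": "send_rows", "payload": {"series": [[[0,4,-4,20,0],[0,7,-8,50,0],[0,7,-8,85,0],[0,7,-8,95,0],[0,7,-8,95,0],[0,7,-8,95,0]]]}}

```text
clock: 2.9
eef_pos: [471.0, -99.2, 119.8]
eef_rot: [3.141, -0.002, 0.044]
wrist_force: [-0.2, 0.4, 0.1]
finger_gap: 0.4
```

```bash
python3 w.py
python3 - <<'E'
from h import *
q=np.load("q.npy");out=[]
for n in("top","side"):
    c=manip.camera(n); u,v=proj(c,W(q,(-120,0,90))).astype(int); im=c["img"][:,:,::-1].copy()
    print(n,"pad proj",proj(c,W(q,(-130,0,80.5))),"tip proj",proj(c,manip.read_state()["eef_pos"]-[0,0,8]),"crop org",u-40,v-40)
    out.append(cv2.resize(im[v-40:v+40,u-40:u+40],(400,400),interpolation=cv2.INTER_CUBIC))
cv2.imwrite("pics/v2.png",np.hstack(out))
E
```

```text
clk 2.9 tcp in cleaner [-133.4   -2.5  119.8] yaw err deg 0.0 F [-0.2  0.4  0.1] gap 0.4 q [-0.28  0.25  1.82  0.    1.07  1.24]
top pad proj [345.57531785 222.94356843] tip proj [346.7780694  223.79859786] crop org 305 180
side pad proj [372.34317388 204.13949178] tip proj [375.03221113 195.88093479] crop org 329 160
```

View pics/v2.png

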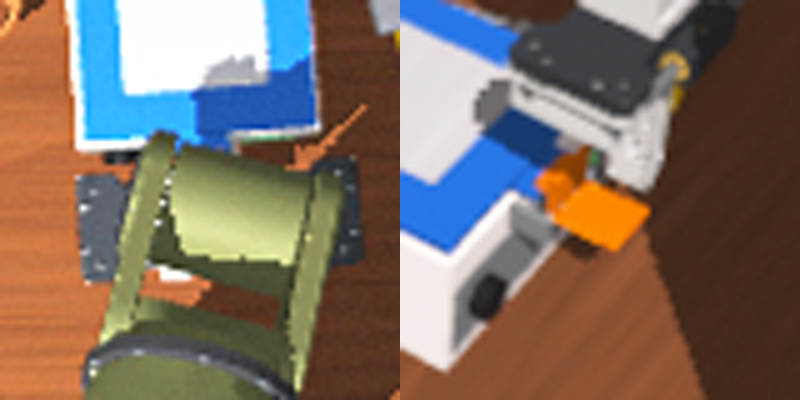

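Emit:
{"api": "send_rows", "payload": {"series": [[[0,0,-2,15,0],[0,0,-2,27,0],[0,0,-2,33,0],[0,0,-2,37,0],[0,0,-2,40,0],[0,0,-2,40,0],[0,0,-2,40,0]]]}}

```text
clock: 3.7
eef_pos: [470.6, -96.9, 78.9]
eef_rot: [3.141, -0.001, 0.044]
wrist_force: [1.7, 0.4, 4.0]
finger_gap: 0.5
```

```bash
python3 w.py
```

```text
clk 3.7 tcp in cleaner [-133.7   -0.3   78.9] yaw err deg 0.0 F [1.7 0.4 4. ] gap 0.5 q [-0.28  0.31  1.85 -0.    0.98  1.25]
```

Emit:
{"api": "send_rows", "payload": {"series": [[[0,0,0,1.5,0],[0,0,0,1.5,0],[0,0,0,1.5,0],[0,-8,0,-10,0],[0,-35,0,-25,0],[0,-70,0,-40,0],[0,-90,0,-60,0],[0,-90,0,-60,0],[0,-90,0,-60,0],[0,-90,0,-60,0]]]}}

```text
clock: 4.7
eef_pos: [380.6, -100.7, 137.7]
eef_rot: [-3.141, 0.001, 0.044]
wrist_force: [0.2, -0.3, -0.4]
finger_gap: 0.8
```

```bash
python3 w.py
python3 - <<'E'
from h import *
q=np.load("q.npy");out=[]
for n in("top","side"):
    c=manip.camera(n); u,v=proj(c,W(q,(-40,0,120))).astype(int); im=c["img"][:,:,::-1]
    r=W(q,(78-170*np.cos(.6),0,87+170*np.sin(.6)+2)); print(n,"lip .6 proj",np.round(proj(c,r)),"crop",u-50,v-50)
    out.append(cv2.resize(im[v-50:v+50,u-50:u+50],(400,400),interpolation=cv2.INTER_CUBIC))
cv2.imwrite("pics/v3.png",np.hstack(out))
E
```

```text
clk 4.7 tcp in cleaner [-2.239e+02 -2.000e-01  1.377e+02] yaw err deg 0.1 F [ 0.2 -0.3 -0.4] gap 0.8 q [-0.35  0.04  2.02  0.    1.09  1.18]
top lip .6 proj [345. 202.] crop 294 146
side lip .6 proj [354. 165.] crop 295 130
```

View pics/v3.png

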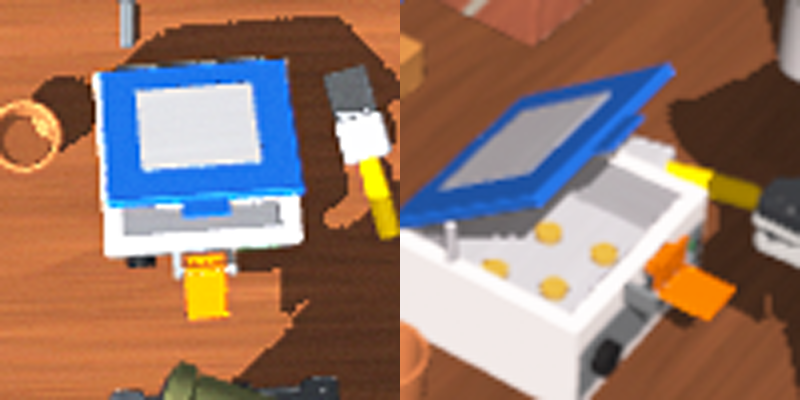

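Emit:
{"api": "send_rows", "payload": {"series": [[[0,40,0,-5,0],[0,80,0,-10,0],[0,120,0,-15,0],[0,145,0,-15,0],[0,155,0,-18,0],[0,166,0,-30,0],[0,178,0,-42,0],[0,190,0,-53,0],[0,203,0,-62,0],[0,203,0,-62,0]]]}}

```text
clock: 5.8
eef_pos: [584.4, -91.7, 200.2]
eef_rot: [3.142, -0.0, 0.044]
wrist_force: [-1.8, 0.1, 0.4]
finger_gap: 0.3
```

```bash
python3 w.py
python3 - <<'E'
from h import *
q=np.load("q.npy");out=[]
for n in("side",):
    c=manip.camera(n); u,v=proj(c,W(q,(0,0,180))).astype(int); im=c["img"][:,:,::-1]
    cv2.imwrite("pics/v4.png",cv2.resize(im[v-55:v+55,u-55:u+55],(500,500),interpolation=cv2.INTER_CUBIC))
E
```

```text
clk 5.8 tcp in cleaner [-1.980e+01  1.000e-01  2.002e+02] yaw err deg 0.1 F [-1.8  0.1  0.4] gap 0.3 q [-0.22  0.4   1.41  0.    1.32  1.31]
```

View pics/v4.png

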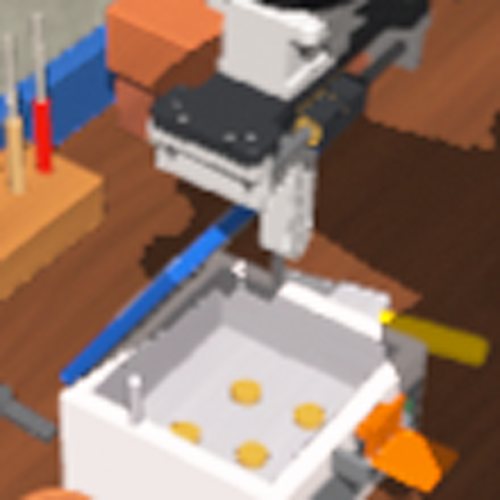

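Emit:
{"api": "send_rows", "payload": {"series": [[[0,14,0,-8,0],[0,28,0,-15,0],[0,40,0,-19,0],[0,52,0,-22,0],[0,64,0,-25,0],[0,76,0,-26,0],[0,88,0,-27,0],[0,98,0,-27,0],[0,106,0,-27,0],[0,110,0,-27,0]]]}}

```text
clock: 6.85
eef_pos: [693.0, -87.0, 225.8]
eef_rot: [-3.141, 0.002, 0.044]
wrist_force: [0.3, -0.8, -0.3]
finger_gap: 0.8
```

```bash
python3 w.py
python3 - <<'E'
from h import *
q=np.load("q.npy");out=[]
for n in("side",):
    c=manip.camera(n); u,v=proj(c,W(q,(30,0,180))).astype(int); im=c["img"][:,:,::-1]
    cv2.imwrite("pics/v5.png",cv2.resize(im[v-55:v+55,u-55:u+55],(500,500),interpolation=cv2.INTER_CUBIC))
E
```

```text
clk 6.85 tcp in cleaner [ 88.9   0.  225.8] yaw err deg 0.1 F [ 0.3 -0.8 -0.3] gap 0.8 q [-0.18  0.64  1.   -0.    1.5   1.35]
```

View pics/v5.png

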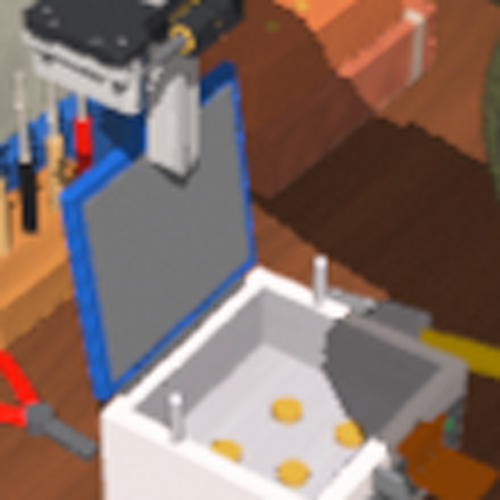

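Emit:
{"api": "send_rows", "payload": {"series": [[[0,4,0,0,0],[0,8,0,0,0],[0,8,0,0,0],[0,8,0,0,0]]]}}

```text
clock: 7.3
eef_pos: [701.0, -86.7, 227.4]
eef_rot: [-3.142, 0.0, 0.044]
wrist_force: [-1.0, 0.1, -0.7]
finger_gap: 0.4
```

Emit:
{"api": "send_rows", "payload": {"series": [[[0,-20,0,0,0],[0,-50,0,0,0],[0,-90,0,0,0],[0,-130,0,0,0],[0,-170,0,0,0],[0,-210,0,0,0],[0,-250,0,0,0],[0,-280,0,0,0],[0,-290,0,0,0],[0,-290,0,0,0]]]}}

```text
clock: 8.3
eef_pos: [411.1, -99.6, 228.1]
eef_rot: [3.141, -0.002, 0.043]
wrist_force: [0.9, -0.3, 0.0]
finger_gap: 0.4
```

```bash
python3 w.py
python3 - <<'E'
from h import *
q=np.load("q.npy");out=[]
for n in("top","side"):
    c=manip.camera(n); u,v=proj(c,W(q,(0,0,120))).astype(int); im=c["img"][:,:,::-1]
    for th in(1.5,1.7,1.8): print(n,th,[np.round(proj(c,W(q,(78-155*np.cos(th),y,87+155*np.sin(th)))) -[u-60,v-60],1)*400/120 for y in(82,-82)])
    out.append(cv2.resize(im[v-60:v+60,u-60:u+60],(400,400),interpolation=cv2.INTER_CUBIC))
cv2.imwrite("pics/v6.png",np.hstack(out))
E
```

```text
clk 8.3 tcp in cleaner [-193.3   -0.4  228.1] yaw err deg 0.0 F [ 0.9 -0.3  0. ] gap 0.4 q [-0.32 -0.    1.83  0.    1.31  1.2 ]
top 1.5 [array([114.66666667, 125.        ]), array([286.33333333, 113.        ])]
top 1.7 [array([112.66666667,  93.33333333]), array([283.66666667,  81.        ])]
top 1.8 [array([111.66666667,  78.        ]), array([282.33333333,  65.66666667])]
side 1.5 [array([ 71.33333333, 106.66666667]), array([193.        ,   4.33333333])]
side 1.7 [array([39.33333333, 92.66666667]), array([162.        ,  -7.66666667])]
side 1.8 [array([24.        , 88.33333333]), array([147.        , -11.33333333])]
```

View pics/v6.png

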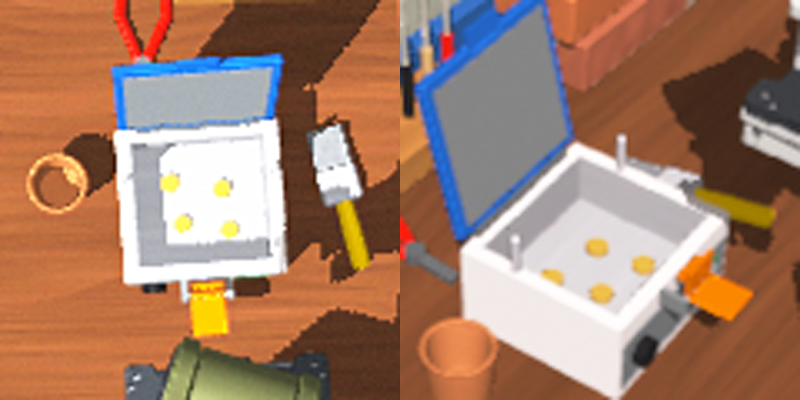

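```bash
python3 -c "
from cell import manip
print(manip.sign_off())"
```

```text
the job is handed in; nothing more can be done
None
```

The cleaner's lid is open against its stop, and I handed the job in at about 8.3 s; no verdict is reported.

- **Release:** I pressed the orange tab with the closed fingers at about 4 N and backed off. The next pictures showed the lid sprung up to about 0.6 rad with the arm clear of it.
- **Opening:** I pushed the lid along its arc from the front lip. The force was about 1.8 N at roughly 1.0 rad and near zero once it was past upright. A last gentle nudge met about 1 N, with the lid at or near its stop. I then pulled the fingers back about 290 mm.
- **Last pictures:** In both cameras the lid's edge lies at the position calculated for about 1.8 rad. The tab looks back up. The cleaner, cup and brush look where they were, and the pliers show no sign of having been touched.
- **Not re-measured:** I judged the cleaner and the things near it by eye. The flux dish, bottle, wire coil and ring cone were not in the last pictures, but the arm passed well above or away from them. The contact and force conditions I know only from the wrist readings.

No check failed. My fit of the cleaner's position was off by 1–3 pixels at some corners, and the fingers landed correctly anyway.

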